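Shut the blue drawer, open the grey one, close up the bearing

ROBOT

A 7-joint arm with a two-finger parallel gripper is mounted at the origin on the work surface. World frame = base frame: x ahead of the robot, y to its left, z up, the work surface at z = 0. Lengths are in m, angles in rad, forces in N, time in s.
With the tool pointing down it reaches from about 0.4 to 0.85 m from the base axis. Payload 10.4 kg.
Tool frame: the origin (TCP) lies at the very end of the fingers, on their centre line; the grasp point (between the pads) lies 19 mm behind it; z points along the fingers, y is the line along which they close (so a half turn about z gives the same grasp; the last joint's range is limited). The gripper opens to 87 mm and grips with 3 to 60 N. Pads are 19 mm wide; open, the fingers measure 117 mm over their backs; the gripper's body (75 mm by 190 mm) begins 51 mm behind the grasp point.
Start: joints at [-1.195, 0.332, -0.065, 1.46, 0.022, 1.35, -0.088], TCP at [0.243, 0.576, 0.223] pointing down, gripper open.
Joint ranges: [-2.6, 2.6], [-0.5, 2.12], [-1.47, 1.34], [0.16, 2.42], [-1.27, 4.41], [0.06, 2.06], [-2.6, 2.6]. Speed limits (rad/s): [2.22, 2.22, 2.79, 2.79, 3.14, 3.14, 3.14].

INTERFACE

Orientations are given as a unit quaternion [x, y, z, w].
In Python, from bench import * gives the robot as it stands.
- The arm moves only by the tool step_arm, never from a script. Its arguments are lists of equal length, an entry for each row: "delta_pos": the shift along the world's x, y, z in units of 25 mm (1.0 is 25 mm), a list of three; "turn": the turn about the world's z in units of 0.12 rad (1.0 is 0.12 rad). In form: {"delta_pos": [[tx, ty, tz], ...], "turn": [turn, ...]}. A call has 1 to 12 rows; each row shifts and turns the commanded pose from where the row before left it; what a row does not reach is not made up. A row lasts 1/10 s, in which the tool goes at most 50 mm and 8.59 degrees, less where a joint would pass 70% of its speed; a pose out of reach is approached as far as the arm can. A call with a number of a shift or a turn outside -1 to 1 is refused whole. A call with a gripper value outside its range is refused whole. "grip" is the closure, from 0 (fully open) to 1 (shut), set as the call begins (left out, the last holds). The fingers move at their own pace and stop on an object; "newtons" is the grip in N (left out, the last holds). Time passes only in rows, so rows that do not move let the fingers close. It gives the time, the measured TCP pose, the force, the opening and the grip force at its end, in the units of the state.
- read_state(): the state, without advancing time (a new reading comes with each control period).
- camera(name): name is "side" or "top"; returns a dict with "image" (384x512x3 uint8, red, green, blue), "z_map" (384x512 float32, m along the optical axis (not along the pixel's ray), 0 where there is no reading), "mtx" (3x3 intrinsics, pixels), "dist" ([k1, k2, p1, p2, k3] as OpenCV has them; the pictures are not rectified), "view" (4x4, takes a point from world to camera coordinates). Camera axes: x right, y up, looking along -z (the intrinsics and any distortion apply to the point x, -y, -z); pixel columns grow to the right and rows downward; lengths in m; the calibration is good to about 2 mm. A picture is of the moment at which its call begins.
- close_job(): hands the job in; it is judged then, once.
The state is a dict: "time": time; "joint_positions": joint angles; "joint_vel": joint speeds; "joint_torque": joint torques, N m; "ee_pos": TCP position; "eef_rot": TCP orientation; "ft_force": force on the tool from outside, world axes, zero at the start; "torque": the same for the moment, N m; "width": finger opening in m; "grip_force": force on a finger pad.
Only numpy, scipy, OpenCV 4.12 (cv2) and the standard library are available. Lean on these libraries where they do the work, as an engineer would, in place of code of your own. Each camera call takes 0.05 s, during which the arm holds its last target. There are 200 camera calls.

TASK

This parts chest lets only one of its two drawers out at a time. Push the blue drawer fully home, then pull the grey drawer wide open, nearly to its stop, and gently set the bearing cap that belongs to the lower half lying in there (same green paint, painted ends together) onto it, so that the halves close up with no gap and sit flush with each other. Leave both drawers like that and leave the other cap and the rest of the bench alone.

Things in the scene. Friction and masses are not known exactly. Their poses are not given: they have to be found in the camera images.
- chest: White chest, black top, 260 deep (x) x 330 wide (y) x 105 high, fixed; origin at the centre of its underside; +x from front to back. Two drawers side by side (blue one left or right) slide out to its -x. An interlock pin inside blocks one drawer while the other stands more than about 5 mm out; a blocked drawer moves 5 mm at most: do not force it.
- drawer_a (a joint): Opening in m of the drawer with the BLUE front: 0 fully shut, 0.15 at its stop. It starts 70 to 130 mm open and slides with about 2 N of friction, staying where it is left.
- drawer_b (a joint): Opening in m of the drawer with the GREY front: 0 fully shut (at the start), 0.15 at its stop. About 2 N of friction, stays where it is left.
- handle_a (a point): Middle of the blue drawer's handle bar: steel, 10 thick, 96 long across the drawer (point y), 74 above the bench, 40 in front of the front face (35 free between bar and face), on 8 mm posts 48 either side of the middle. Site x points into the chest (closing direction), z up. The front panel is 150 wide, from 12 to 91 above the bench.
- handle_b (a point): The same for the grey drawer: middle of its handle bar, 74 above the bench, same handle and axes; opening pulls it along its own -x.
- seat (a point): Centre of the split face of the lower bearing half, fixed in the grey drawer and moving with it; 50 above the bench, 125 behind the handle bar, hidden until the drawer opens. x into the chest, y along the bore, z up. Aluminium, 76 long (x), 34 wide (y), bore 26 across. On the face two round-topped ribs run along y, 8 wide, 5 high, at x = -28 and x = +22.
- base_mark (a point): Middle of the green paint on the front (-x) end of the lower half's foot (foot 104 long, 10 high), 46 along -x from point seat and 19 below it. The grey drawer's side walls stand 67 either side of its middle line and reach 46 above the bench, lower than the split face.
- cap_green: Matching cap, loose on the bench, aluminium, 110-220 g, GREEN paint on its -x end and -x side of its top. 76 long (x), 34 wide (y, flat sides to grip), 35 high; raised middle 42 long, end lugs 13 high. Origin: centre of its underside, z up. Slots 11 wide, 6.5 deep under it along y at x = -28 and +22 drop over the ribs. Seated, origin and axes match point seat: 1.5 mm play in x, y not located.
- cap_green_mark (a point): Middle of the green painted stripe on the matching cap's end lug: 35 along the cap's -x and 13 above its underside. Seated, it is at the front (-x) end of the seat.
- cap_yellow: The wrong cap: same outside size and shape as the green one but YELLOW paint, and slots at x = -20 and x = +22, so it does not fit. Loose on the bench; leave it alone. Origin at the centre of its underside.
- tumbler: Bystander: green lidded tumbler, 82 across, 156 high, loose; origin at the centre of its underside.
- can: Bystander: red drinks can, 66 across, 115 high, loose; origin at the centre of its underside.
- adapter: Bystander: white power adapter, 75 x 75 x 28, loose; origin at the centre of its underside.
- screwdriver: Bystander: screwdriver lying across the middle of the chest's top, loose; leave it alone. A small blue tray behind it is fixed to the chest.
Mind the look-alikes: they are no part of the job. Leave any black or turquoise look-alike of the cap_green alone.

How it is judged:
By the outcome, as a careful person would: the job done as asked, in the order asked, and still so for the second after the job is handed in, with the robot touching nothing.
It also fails if it takes over 67 s, if anything falls off the work surface, if the arm or the gripper's body presses on something with over 40 N, if the wrist force passes 120 N, or if a joint passes its speed limit or range.

## Working session

There is one attempt and no reset: what is moved stays moved. The work goes in short steps, Python scripts to look and compute and a tool call to move; the robot and the scene stay as the last step left them, time stands still between calls to the robot, and variables do not carry over. Pictures are saved under pics/ and viewed, at most 10 in all, crops included, and the job is handed in when it is done.

Besides the shell and the picture viewer there is one more tool, called after "Call:" by a JSON object that holds its "method" and its "body", one argument or row to a line. step_arm: Moves the arm, as the interface text tells. Shifts and turns lie within -1 to 1; 1 stands for 25 mm of shift or 0.12 rad of turn. Its arguments: {"type":"object","properties":{"delta_pos":{"type":"array"},"turn":{"type":"array"},"grip":{"type":"number"},"newtons":{"type":"number"}},"required":["delta_pos","turn"]}

```bash
mkdir -p pics; ls; cat > h.py <<'E'
from bench import *
import numpy as np, cv2
def pts(c):
    "world point per pixel from depth"
    h,w=c["z_map"].shape
    u,v=np.meshgrid(np.arange(w),np.arange(h))
    n=cv2.undistortPoints(np.stack([u,v],-1).reshape(-1,1,2).astype(float),c["mtx"],np.array(c["dist"])).reshape(h,w,2)
    z=c["z_map"]
    P=np.stack([n[...,0]*z,-n[...,1]*z,-z,np.ones_like(z)],-1)
    return (P@np.linalg.inv(c["view"]).T)[...,:3]
def ray(c,u,v,zp):
    n=cv2.undistortPoints(np.array([[[u,v]]],float),c["mtx"],np.array(c["dist"])).ravel()
    M=np.linalg.inv(c["view"]); d=M[:3,:3]@[n[0],-n[1],-1]; o=M[:3,3]
    return o+d*(zp-o[2])/d[2]
def save(c,name,crop=None,s=1):
    im=c["image"][...,::-1]
    if crop: a,b,e,f=crop; im=im[b:f,a:e]
    cv2.imwrite("pics/"+name,cv2.resize(im,None,fx=s,fy=s,interpolation=cv2.INTER_CUBIC))
E
python3 - <<'E'
from h import *
import pickle
for n in("top","side"):
    c=camera(n); pickle.dump(c,open(n+".pkl","wb")); save(c,n+"0.png",s=1.5)
    print(n,c["view"].round(3).tolist(),c["mtx"].round(1).tolist(),c["dist"])
s=read_state();print({k:np.round(v,3).tolist() for k,v in s.items()})
E
```

```text
pics
top [[0.006, -1.0, 0.008, -0.004], [0.998, 0.007, 0.064, -0.572], [-0.064, 0.007, 0.998, -1.132], [0.0, 0.0, 0.0, 1.0]] [[413.8, 0.0, 255.7], [0.0, 413.8, 192.2], [0.0, 0.0, 1.0]] [-0.1314617  0.         0.         0.         0.       ]
side [[0.946, -0.324, -0.01, -0.521], [0.26, 0.74, 0.62, -0.195], [-0.194, -0.589, 0.784, -1.352], [0.0, 0.0, 0.0, 1.0]] [[426.0, 0.0, 252.8], [0.0, 426.0, 194.7], [0.0, 0.0, 1.0]] [-0.12647984  0.          0.          0.          0.        ]
{'time': 0.1, 'joint_positions': [-1.195, 0.333, -0.065, 1.461, 0.022, 1.35, -0.088], 'joint_vel': [-0.0, -0.001, -0.001, -0.001, -0.001, 0.001, 0.001], 'joint_torque': [0.001, -62.453, 0.024, -39.072, -0.062, 0.036, 0.0], 'ee_pos': [0.243, 0.576, 0.222], 'eef_rot': [0.198, 0.98, -0.001, -0.0], 'ft_force': [0.355, 0.296, 0.32], 'torque': [-0.009, -0.005, -0.033], 'grip_force': 0.0, 'width': 0.087}
```

View pics/top0.png

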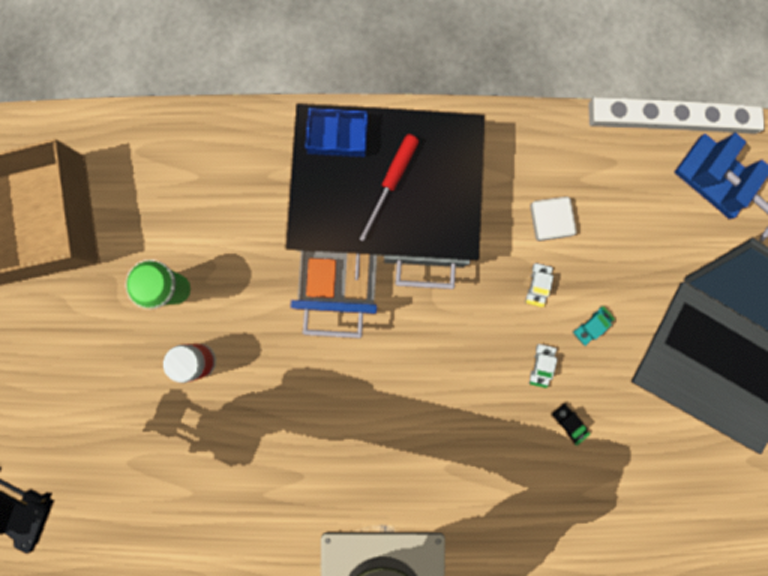

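View pics/side0.png

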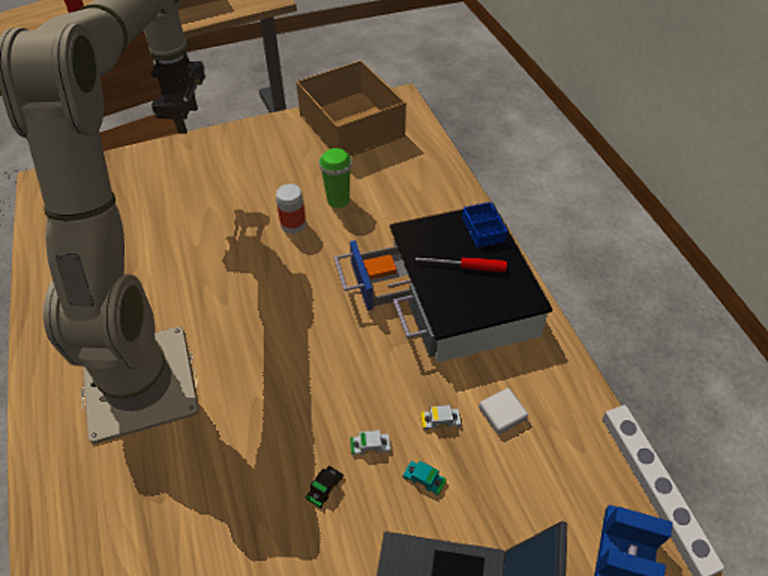

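The top view (1.5x) shows the blue drawer open with its bar near (333,334). The shut grey drawer's bar is near (426,285). Cap candidates:
- (544,365): aluminium with green paint, which fits the description.
- (540,285): aluminium with yellow paint.
- (593,325): turquoise.
- (570,423): black with green paint.

Next I'll measure these and confirm the choice in a crop.

```bash
python3 - <<'E'
from h import *
import pickle
c=pickle.load(open("top.pkl","rb")); P=pts(c)
save(c,"crop1.png",(335,160,435,310),4)
im=c["image"]; hsv=cv2.cvtColor(im,cv2.COLOR_RGB2HSV)
X,Y,Z=P[...,0],P[...,1],P[...,2]
def rect(m,name):
    n,l,st,_=cv2.connectedComponentsWithStats(m.astype(np.uint8),connectivity=8)
    i=1+np.argmax(st[1:,4]); q=P[l==i][:,:2]
    r=cv2.minAreaRect((q*1000).astype(np.float32)); print(name,np.round(r[0],1),np.round(r[1],1),round(r[2],1),"n",len(q),"z",np.percentile(P[l==i][:,2],[5,50,95]).round(3))
roi=lambda a,b,e,f:np.pad(np.ones((f-b,e-a),bool),((b,384-f),(a,512-e)))
rect(roi(180,60,335,180)&(abs(Z-.105)<.008),"chest")
rect(roi(190,195,255,215)&(hsv[...,0]>105)&(hsv[...,1]>150)&(Z>.07),"bluefront")
rect(roi(195,207,250,230)&(Z>.06)&(hsv[...,1]<60),"bar a")
rect(roi(255,168,315,198)&(Z>.06)&(Z<.085)&(hsv[...,1]<60),"bar b")
rect(roi(345,222,380,265)&(Z>.008),"capgreen")
rect(roi(345,222,380,265)&(Z>.026),"capgreen top")
g=roi(345,222,380,265)&(hsv[...,0]>45)&(hsv[...,0]<80)&(hsv[...,1]>120)
print("green mean",P[g].mean(0))
rect(roi(345,170,375,210)&(Z>.008),"yellow")
# adapter etc.
rect(roi(80,170,130,210)&(Z>.14),"tumbler"); rect(roi(105,225,145,258)&(Z>.1),"can")
E
```

```text
chest [756.3  -2.3] [337.8 264.8] 86.9 n 10975 z [0.102 0.105 0.108]
bluefront [535.   79.1] [155.   36.5] 75.6 n 211 z [0.088 0.091 0.095]
bar a [505.1  75. ] [133.1  43.2] 88.8 n 211 z [0.074 0.078 0.083]
bar b [593.3 -82.7] [123.8  44.6] 87.0 n 251 z [0.069 0.077 0.082]
capgreen [ 429.2 -297.5] [36.8 77.6] 77.7 n 384 z [0.011 0.03  0.038]
capgreen top [ 429.6 -297.7] [36.7 42. ] 77.0 n 202 z [0.03  0.035 0.038]
green mean [ 0.40629255 -0.2920146   0.02611242]
yellow [ 561.  -152.6] [ 80.4 336.5] 7.9 n 371 z [0.01  0.031 0.038]
tumbler [554.6 220.4] [432.2  74. ] 84.8 n 695 z [0.142 0.152 0.156]
can [449.2 191.7] [ 63.3 373.8] 5.3 n 504 z [0.103 0.114 0.118]
```

View pics/crop1.png

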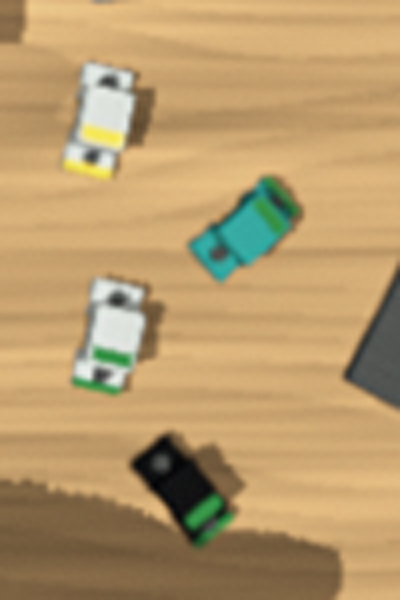

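The crop confirms it. The bare-aluminium cap with green paint at crop (108,335) is the one, with its green end toward the robot. The black and turquoise look-alikes and the yellow cap stay put. Now a finer fix of the handles.

```bash
python3 - <<'E'
from h import *
import pickle
c=pickle.load(open("top.pkl","rb")); s=pickle.load(open("side.pkl","rb"))
def r(c,l,z,k=1.5): return np.array([ray(c,(u+.5)/k-.5,(v+.5)/k-.5,z)[:2]*1000 for u,v in l]).round(0).tolist()
print("chest FL FR BR BL",r(c,[(287,249),(479,260),(485,115),(296,103)],.105))
print("chest side BL? FL,FR,BR",r(s,[(390,222),(435,338),(549,303)],.105))
print("bar a top",r(c,[(305,333),(361,335)],.079),"side",r(s,[(337,263),(352,290)],.079))
print("bar b top",r(c,[(398,283),(453,286)],.079),"side",r(s,[(395,302),(409,335)],.079))
save(c,"bars.png",(185,150,325,235),5.5)
save(s,"bars_s.png",(215,145,305,240),6)
E
```

```text
chest FL FR BR BL [[633.0, 168.0], [617.0, -163.0], [875.0, -177.0], [894.0, 158.0]]
chest side BL? FL,FR,BR [[638.0, 175.0], [614.0, -165.0], [877.0, -163.0]]
bar a top [[489.0, 138.0], [486.0, 40.0]] side [[489.0, 116.0], [498.0, 30.0]]
bar b top [[578.0, -24.0], [573.0, -121.0]] side [[576.0, -33.0], [574.0, -124.0]]
```

View pics/bars.png

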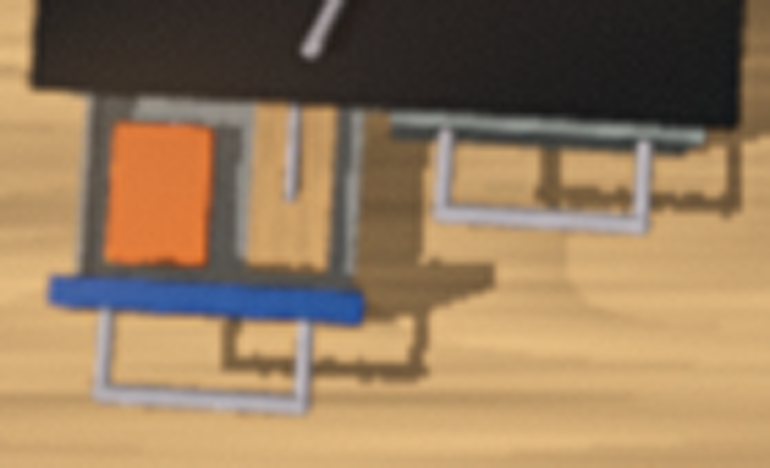

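Bar b sits at about (0.576, -0.073) and bar a at (0.488, 0.089), with the chest yaw at -2.8°. In the chest frame that puts the bars at y = ±78–80, and bar b 175 mm in front of centre, as specified. The blue drawer is about 96 mm open. Moving in front of it with the fingers shut.

Call:
{"method": "step_arm", "body": {
  "delta_pos": [
    [0.4,-0.95,0],
    [0.4,-0.95,0],
    [0.4,-0.95,0],
    [0.4,-0.95,0],
    [0.4,-0.95,0],
    [0.4,-0.95,0],
    [0.4,-0.95,0],
    [0.4,-0.95,0],
    [0.4,-0.95,0],
    [0.4,-0.95,0],
    [0.4,-0.95,0],
    [0.4,-0.95,0]
  ],
  "turn": [0.24,0.24,0.24,0.24,0.24,0.24,0.24,0.24,0.24,0.24,0.24,0.24],
  "grip": 1,
  "newtons": 20
}}

```text
time: 1.3
ee_pos: [0.3628, 0.2898, 0.2223]
eef_rot: [0.026, 1.0, -0.0, -0.0]
ft_force: [1.0, 0.2, 0.4]
width: 0.0026
grip_force: 0.0
```

Call:
{"method": "step_arm", "body": {
  "delta_pos": [
    [0.4,-0.95,0],
    [0.4,-0.95,0],
    [0.4,-0.95,0],
    [0.4,-0.95,0],
    [0.4,-0.95,0],
    [0.4,-0.95,0],
    [0.4,-0.95,0],
    [0.4,-0.95,0],
    [0.3,-0.8,0],
    [0,0,0],
    [0,0,0]
  ],
  "turn": [0,0,0,0,0,0,0,0,0,0,0]
}}

```text
time: 2.4
ee_pos: [0.45, 0.0811, 0.2224]
eef_rot: [0.027, 1.0, 0.0, -0.0]
ft_force: [-0.2, -0.9, -0.2]
width: 0.0005
grip_force: 0.0
```

Call:
{"method": "step_arm", "body": {
  "delta_pos": [
    [0,0,-0.9],
    [0,0,-0.9],
    [0,0,-0.9],
    [0,0,-0.9],
    [0,0,-0.9],
    [0,0,-0.9],
    [0,0,-0.6],
    [0,0,-0.4],
    [0,0,0]
  ],
  "turn": [0,0,0,0,0,0,0,0,0]
}}

```text
time: 3.3
ee_pos: [0.4492, 0.0815, 0.0615]
eef_rot: [0.026, 1.0, -0.0, -0.001]
ft_force: [-0.6, 0.4, 0.2]
width: 0.0006
grip_force: 0.0
```

Call:
{"method": "step_arm", "body": {
  "delta_pos": [
    [0.4,0,0],
    [0.4,0,0],
    [0.4,0,0],
    [0.4,0,0],
    [0.4,0,0],
    [0.4,0,0],
    [0.4,-0.02,0],
    [0.4,-0.02,0],
    [0.4,-0.02,0],
    [0.4,-0.02,0]
  ],
  "turn": [0,0,0,0,0,0,0,0,0,0]
}}

```text
time: 4.3
ee_pos: [0.5509, 0.0788, 0.0625]
eef_rot: [0.027, 1.0, -0.0, -0.0]
ft_force: [-2.3, -2.7, -0.0]
width: 0.0004
grip_force: 1.3
```

Pushing at about 2 N, so the drawer is sliding. Closing the last part slowly.

Call:
{"method": "step_arm", "body": {
  "delta_pos": [
    [0.15,0,0],
    [0.15,0,0],
    [0.15,0,0],
    [0.1,0,0],
    [0.1,0,0],
    [0,0,0]
  ],
  "turn": [0,0,0,0,0,0]
}}

```text
time: 4.9
ee_pos: [0.5668, 0.0792, 0.0627]
eef_rot: [0.027, 1.0, 0.0, 0.0]
ft_force: [-0.7, -0.5, -0.2]
width: 0.0005
grip_force: 0.2
```

Call:
{"method": "step_arm", "body": {
  "delta_pos": [
    [0.1,0,0],
    [0.1,0,0],
    [0.1,0,0],
    [0,0,0]
  ],
  "turn": [0,0,0,0]
}}

```text
time: 5.3
ee_pos: [0.5692, 0.0792, 0.0622]
eef_rot: [0.026, 1.0, 0.0, -0.005]
ft_force: [-27.9, -2.4, 21.9]
width: 0.0005
grip_force: 13.9
```

The drawer hit its stop at TCP x = 0.569, where I predicted 0.5695, so blue is home. Next I'll hook the grey bar from behind.

Call:
{"method": "step_arm", "body": {
  "delta_pos": [
    [-0.5,0,0],
    [-0.6,0,0],
    [0,0,0.8],
    [0,0,0.8],
    [0,0,0.8],
    [0,0,0.8],
    [0,-0.9,0],
    [0,-0.9,0],
    [0,-0.9,0],
    [0,-0.9,0],
    [0.4,-0.9,0],
    [0,0,0]
  ],
  "turn": [0,0,0,0,0,0,0,0,0,0,0,0]
}}

```text
time: 6.5
ee_pos: [0.5575, -0.0369, 0.1432]
eef_rot: [0.029, 1.0, -0.001, 0.001]
ft_force: [-1.1, 0.5, -0.6]
width: 0.0001
grip_force: 0.0
```

Call:
{"method": "step_arm", "body": {
  "delta_pos": [
    [0.5,-0.8,0],
    [0.5,-0.8,0],
    [0.5,0,0],
    [0,0,0],
    [0,0,0]
  ],
  "turn": [0,0,0,0,0]
}}

```text
time: 7.0
ee_pos: [0.5939, -0.0725, 0.1424]
eef_rot: [0.026, 1.0, 0.0, -0.0]
ft_force: [0.6, 0.1, -0.1]
width: 0.0005
grip_force: 0.0
```

```bash
python3 - <<'E'
from h import *
import pickle
c=camera("side"); save(c,"s1.png",(190,120,340,245),5); pickle.dump(c,open("s1.pkl","wb"))
s=read_state();print(s["ee_pos"],s["ft_force"],s["time"])
E
```

```text
[ 0.59365934 -0.07256136  0.14248722] [0.53061509 0.48012895 0.11149741] 7.05
```

View pics/s1.png

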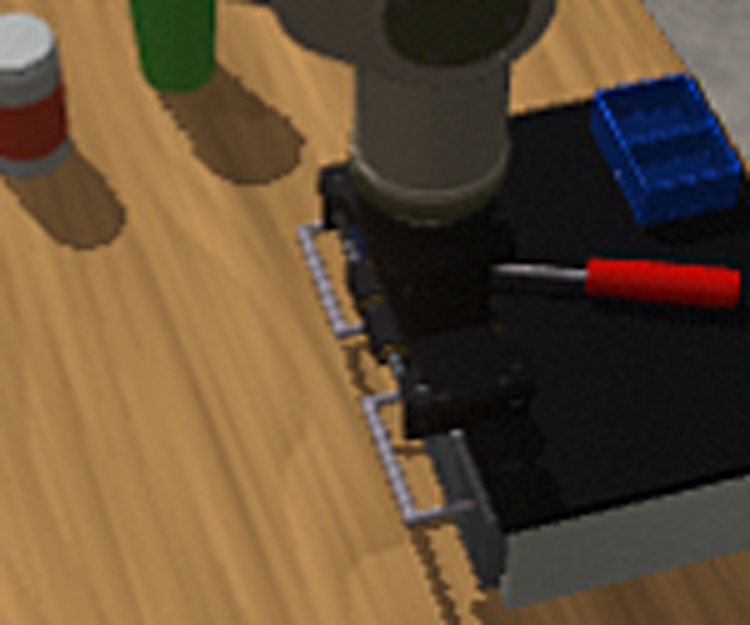

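The crop shows the blue bar flush with the grey one, at (330,285) and (390,455), so blue is shut. The screwdriver tip is close, so I'll shift a little to -y before descending into the gap.

Call:
{"method": "step_arm", "body": {
  "delta_pos": [
    [0.2,-0.5,0],
    [0,0,-0.5],
    [0,0,-0.5],
    [0,0,-0.5],
    [0,0,-0.5],
    [0,0,-0.5],
    [0,0,-0.5],
    [0,0,-0.3],
    [0,0,0]
  ],
  "turn": [0,0,0,0,0,0,0,0,0]
}}

```text
time: 7.95
ee_pos: [0.5982, -0.0859, 0.0588]
eef_rot: [0.027, 1.0, -0.0, -0.001]
ft_force: [0.1, 0.5, -0.2]
width: 0.0005
grip_force: 0.0
```

Call:
{"method": "step_arm", "body": {
  "delta_pos": [
    [-0.3,0,0],
    [-0.5,0.02,0],
    [-0.5,0.03,0],
    [-0.5,0.03,0],
    [-0.5,0.03,0],
    [-0.5,0.02,0],
    [-0.5,0.02,0],
    [-0.5,0.03,0],
    [-0.5,0.02,0],
    [-0.5,0.03,0],
    [-0.5,0.02,0],
    [-0.3,0,0]
  ],
  "turn": [0,0,0,0,0,0,0,0,0,0,0,0]
}}

```text
time: 9.15
ee_pos: [0.4587, -0.0795, 0.0608]
eef_rot: [0.027, 1.0, 0.0, 0.001]
ft_force: [3.2, 2.6, -1.0]
width: 0.0007
grip_force: 1.2
```

Call:
{"method": "step_arm", "body": {
  "delta_pos": [
    [-0.2,0,0],
    [-0.1,0,0],
    [-0.1,0,0],
    [0,0,0]
  ],
  "turn": [0,0,0,0]
}}

```text
time: 9.55
ee_pos: [0.449, -0.0799, 0.0602]
eef_rot: [0.027, 1.0, -0.0, 0.0]
ft_force: [1.2, 0.7, 0.8]
width: -0.0
grip_force: 0.5
```

Call:
{"method": "step_arm", "body": {
  "delta_pos": [
    [-0.12,0,0],
    [0,0,0],
    [0.35,0,0],
    [0,0,0.6],
    [0,0,0.9],
    [0,0,0.9],
    [0,0,0.9],
    [0,0,0.9],
    [0,0,0.9]
  ],
  "turn": [0,0,0,0,0,0,0,0,0]
}}

```text
time: 10.45
ee_pos: [0.4547, -0.0799, 0.1883]
eef_rot: [0.027, 1.0, -0.0, -0.0]
ft_force: [-0.6, -0.6, -0.4]
width: 0.0003
grip_force: 0.0
```

Call:
{"method": "step_arm", "body": {
  "delta_pos": [
    [0,-0.9,0],
    [0,-0.9,0],
    [0,-0.9,0],
    [0,-0.9,0],
    [-0.2,-0.9,0],
    [-0.2,-0.9,0],
    [-0.2,-0.9,0],
    [-0.2,-0.9,0],
    [-0.2,-0.9,0],
    [-0.2,-0.6,0],
    [0,0,0]
  ],
  "turn": [0,0,0,0,-0.22,-0.22,-0.22,-0.22,-0.22,-0.22,0],
  "grip": 0
}}

```text
time: 11.55
ee_pos: [0.4233, -0.2996, 0.1875]
eef_rot: [0.108, 0.994, -0.0, -0.0]
ft_force: [-0.1, 0.1, 0.9]
width: 0.0804
grip_force: 0.0
```

```bash
python3 - <<'E'
from h import *
import pickle
s=read_state();print(s["ee_pos"],s["eef_rot"],s["time"])
c=camera("top"); d=camera("side"); pickle.dump((c,d),open("2.pkl","wb"))
h,w=220,300
a=cv2.resize(c["image"][140:290,180:400],None,fx=1.8,fy=1.8*2); 
A=cv2.resize(c["image"][140:290,190:390],(800,600)); cv2.imwrite("pics/t2.png",A[...,::-1])
E
```

```text
[ 0.42329137 -0.29963821  0.18752584] [ 1.08254220e-01  9.94123134e-01 -3.45123296e-04 -3.16419462e-04] 11.55
```

View pics/t2.png

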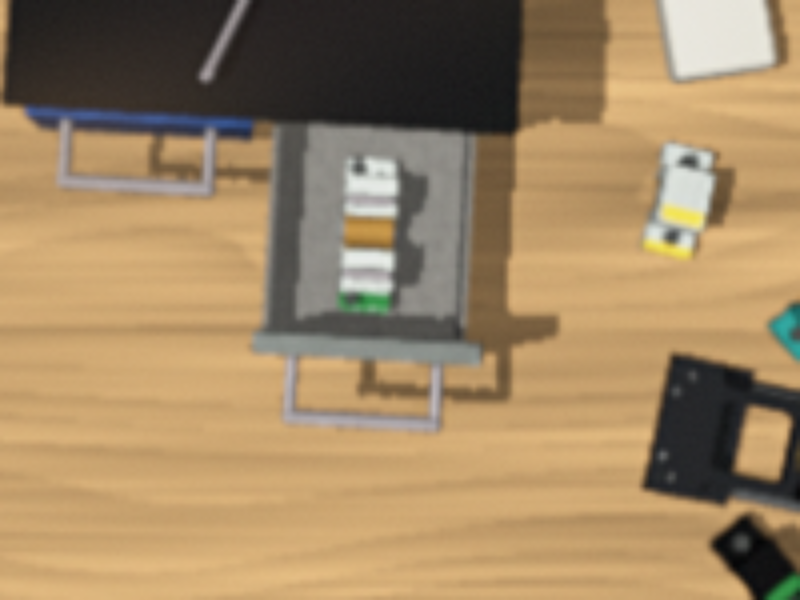

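The top crop shows the grey drawer out. The lower half has its green end toward the front at (365,300) and ribs at (370,202) and (368,272). Blue is shut. Measuring the seat and checking the cap against the side view.

```bash
python3 - <<'E'
from h import *
import pickle
c,d=pickle.load(open("2.pkl","rb")); P=pts(c)
hsv=cv2.cvtColor(c["image"],cv2.COLOR_RGB2HSV)
q=lambda u,v,z:(ray(c,190+(u+.5)/4-.5,140+(v+.5)/4-.5,z)*1000).round(1)[:2]
print("ribs",q(370,202,.055),q(368,272,.055),"bar",q(288,417,.079),q(438,424,.079))
m=np.zeros((384,512),bool); m[176:222,272:294]=1
g=m&(hsv[...,0]>45)&(hsv[...,0]<80)&(hsv[...,1]>110); vv,uu=np.nonzero(g); print("green",len(vv),q((uu.mean()-190)*4,(vv.mean()-140)*4,.031),P[g].mean(0))
def rect(m,P,name):
    n,l,st,_=cv2.connectedComponentsWithStats(m.astype(np.uint8)); i=1+np.argmax(st[1:,4])
    r=cv2.minAreaRect((P[l==i][:,:2]*1000).astype(np.float32)); print(name,np.round(r[0],1),np.round(r[1],1),round(r[2],1),st[i],np.median(P[l==i][:,2]))
rect(m&(P[...,2]>.04)&(P[...,2]<.062),P,"seat face")
bl=m&(hsv[...,2]>175)&(hsv[...,1]<50); rect(bl,P,"bright")
# columns edges of bright -> y extents via rays at .050
for v in (185,188,207,210): 
    u=np.nonzero(bl[v])[0]; 
    if len(u): print(v,ray(c,u.min()-.5,v,.05)[:2].round(4),ray(c,u.max()+.5,v,.05)[:2].round(4))
s=pickle.load(open("side.pkl","rb")); S=pts(s)
m=np.zeros((384,512),bool); m[275:310,225:268]=1
rect(m&(S[...,2]>.028)&(S[...,2]<.045),S,"cap top (side)"); rect(m&(S[...,2]>.009),S,"cap (side)")
S2=pts(d); m=np.zeros((384,512),bool); m[150:240,215:330]=1
rect(m&(S2[...,2]>.046)&(S2[...,2]<.06)&(abs(S2[...,0]-.56)<.06)&(abs(S2[...,1]+.07)<.04),S2,"seat (side)")
save(d,"s2.png",(200,150,330,240),6)
E
```

```text
ribs [575.4 -70.9] [528.2 -69.7] bar [432.4 -15.9] [ 428.1 -114.4]
green 23 [509.9 -71.8] [ 0.50832493 -0.0701046   0.08114733]
seat face [573.7 -71.1] [37.9 32.8] 0.4 [276 184  13  15 155] 0.04999709518905737
bright [558.7 -33.2] [ 36.5 142.5] 41.1 [276 179  13  10  97] 0.04793602449787571
185 [ 0.5895 -0.056 ] [ 0.5898 -0.0886]
188 [ 0.5814 -0.056 ] [ 0.5816 -0.0886]
207 [ 0.5301 -0.0805] [ 0.5302 -0.086 ]
210 [ 0.5219 -0.0508] [ 0.5221 -0.086 ]
cap top (side) [ 427.5 -298.5] [33.7 41.8] 77.2 [239 287  15  12 153] 0.033325591088338324
cap (side) [ 344.3 -546.5] [560.4  77. ] 71.5 [232 287  28  16 300] 0.02943423611097773
seat (side) [579.  -72.6] [37.2 25.7] 89.2 [263 211  11  11  69] 0.04976798101161739
```

Call:
{"method": "step_arm", "body": {
  "delta_pos": [
    [0.2,0.1,-0.8],
    [0,0,-0.8],
    [0,0,-0.8],
    [0,0,-0.8],
    [0,0,-0.8],
    [0,0,0]
  ],
  "turn": [0,0,0,0,0,0]
}}

```text
time: 12.25
ee_pos: [0.4289, -0.2926, 0.0854]
eef_rot: [0.105, 0.995, 0.001, -0.002]
ft_force: [0.6, 0.2, 0.5]
width: 0.0871
grip_force: 0.0
```

The seat is at about (0.5553, -0.0704), and the ribs, bar + 125 mm and the green mark agree within 2 mm. The cap is at about (0.4285, -0.298) in both views. Going down to grasp.

Call:
{"method": "step_arm", "body": {
  "delta_pos": [
    [0,0,0],
    [0,-0.12,-0.5],
    [0,0,-0.8],
    [0,0,-0.8],
    [0,0,-0.6],
    [0,0,-0.35],
    [0,0,0],
    [0,0,0]
  ],
  "turn": [0,0,0,0,0,0,0,0]
}}

```text
time: 13.05
ee_pos: [0.43, -0.2981, 0.0118]
eef_rot: [0.106, 0.994, -0.0, 0.0]
ft_force: [0.4, 0.4, 0.4]
width: 0.087
grip_force: 0.0
```

Call:
{"method": "step_arm", "body": {
  "delta_pos": [
    [-0.05,0,-0.14],
    [0,0,0],
    [0,0,0],
    [0,0,0],
    [0,0,0],
    [0,0,0]
  ],
  "turn": [0,0,0,0,0,0],
  "grip": 1,
  "newtons": 25
}}

```text
time: 13.65
ee_pos: [0.4285, -0.2978, 0.0079]
eef_rot: [0.106, 0.994, 0.0, 0.0]
ft_force: [-0.9, -0.6, 0.8]
width: 0.0466
grip_force: 0.0
```

Call:
{"method": "step_arm", "body": {
  "delta_pos": [
    [0,0,0],
    [0,0,0.3],
    [0,0,0.6],
    [0,0,0.9],
    [0,0,0.9],
    [0,0,0.9],
    [0,0,0.9],
    [0,0,0.9],
    [0,0,0],
    [0,0,0]
  ],
  "turn": [0,0,0,0,0,0,0,0,0,0]
}}

```text
time: 14.65
ee_pos: [0.4286, -0.2978, 0.1434]
eef_rot: [0.106, 0.994, 0.0, 0.001]
ft_force: [0.0, 0.2, -1.6]
width: 0.0336
grip_force: 24.9
```

The cap is held (33.6 mm, 25 N). The lift may have begun before the grip closed, so I'll measure its height in the grip once it is above the seat.

Call:
{"method": "step_arm", "body": {
  "delta_pos": [
    [0.5,0.9,0],
    [0.5,0.9,0],
    [0.5,0.9,0],
    [0.5,0.9,0],
    [0.5,0.9,0],
    [0.5,0.9,0],
    [0.5,0.9,0],
    [0.5,0.9,0],
    [0.5,0.9,0],
    [0.5,0.9,0],
    [0.07,0.1,0],
    [0,0,0]
  ],
  "turn": [0.136,0.136,0.136,0.136,0.136,0.136,0.136,0.136,0.136,0.136,0,0]
}}

```text
time: 15.85
ee_pos: [0.5557, -0.0691, 0.1426]
eef_rot: [0.023, 1.0, -0.0, -0.0]
ft_force: [-1.0, -0.8, -1.2]
width: 0.034
grip_force: 24.9
```

```bash
python3 - <<'E'
from h import *
import pickle
s=read_state();p=s["ee_pos"];print(p,s["eef_rot"],s["time"])
d=camera("side"); pickle.dump(d,open("3.pkl","wb"))
S=pts(d); hsv=cv2.cvtColor(d["image"],cv2.COLOR_RGB2HSV)
near=(abs(S[...,0]-p[0])<.06)&(abs(S[...,1]-p[1])<.035)&(S[...,2]>.1)
g=near&(hsv[...,0]>45)&(hsv[...,0]<80)&(hsv[...,1]>110)
print("green",g.sum(),S[g].mean(0).round(4),np.percentile(S[g][:,2],[5,50,95]).round(4), np.percentile(S[g][:,0],[2,98]).round(4))
al=near&(hsv[...,1]<50)&(hsv[...,2]>130)
print("alu",al.sum(),np.percentile(S[al],[2,50,98],axis=0).round(4).tolist())
v,u=np.nonzero(g|al);print(u.min(),u.max(),v.min(),v.max())
x0,y0=int(u.mean())-50,int(v.mean())-37; save(d,"s3.png",(x0,y0,x0+100,y0+75),8);print(x0,y0)
E
```

```text
[ 0.55572198 -0.06909726  0.14257183] [ 2.32324369e-02  9.99730049e-01 -1.78126566e-04 -2.24314455e-04] 15.85
green 19 [ 0.5204 -0.0698  0.1438] [0.1392 0.1441 0.1465] [0.5162 0.5251]
alu 13 [[0.5237, -0.0849, 0.1421], [0.5289, -0.0793, 0.1447], [0.5332, -0.0527, 0.1529]]
249 256 197 206
201 164
```

View pics/s3.png

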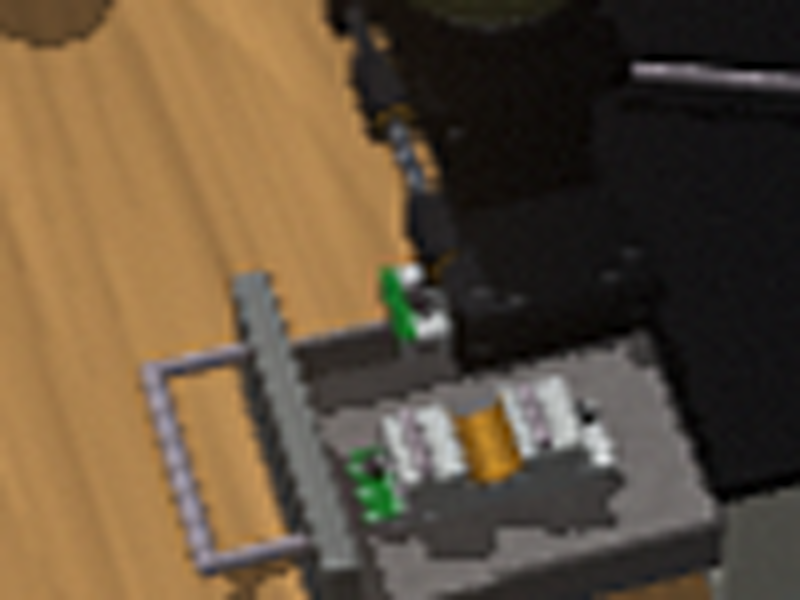

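The side crop shows the cap held level above the seat, green end toward the front at (400,300). The seat's green foot is at (375,485), with ribs near (420,437) and (537,410). The lug top at z ≈ 0.1445 puts the underside about 11 mm below the TCP. Checking the ribs once from this view.

```bash
python3 - <<'E'
from h import *
import pickle
d=pickle.load(open("3.pkl","rb"))
q=lambda u,v,z:(ray(d,201+(u+.5)/8-.5,164+(v+.5)/8-.5,z)*1000).round(1)[:2]
print("ribs",q(418,438,.055),q(535,410,.055))
print("face corners front near/far, back near/far",q(402,482,.05),q(385,415,.05),q(578,440,.05),q(560,378,.05))
print("cap lug front-top edge", q(386,268,.1445),q(408,338,.1445))
E
```

```text
ribs [527.3 -70. ] [576.5 -72.6]
face corners front near/far, back near/far [515.4 -84.9] [519.5 -51.5] [589.1 -89. ] [593.  -57.5]
cap lug front-top edge [522.  -50.3] [519.2 -85. ]
```

Call:
{"method": "step_arm", "body": {
  "delta_pos": [
    [0,-0.05,-0.7],
    [0,0,-0.7],
    [0,0,-0.6],
    [0,0,-0.4],
    [0,0,-0.2],
    [0,0,0]
  ],
  "turn": [0,0,0,0,0,0]
}}

```text
time: 16.5
ee_pos: [0.5549, -0.0717, 0.0774]
eef_rot: [0.024, 1.0, -0.0, -0.0]
ft_force: [0.5, 0.1, -1.2]
width: 0.0339
grip_force: 24.9
```

Both views put the seat at x ≈ 0.555, y ≈ -0.0706. The cap seems to sit 1–2 mm forward in the grip, so I'll shift back slightly and lower gently.

Call:
{"method": "step_arm", "body": {
  "delta_pos": [
    [-0.06,0.03,-0.1],
    [0,0,-0.1],
    [0,0,-0.1],
    [0,0,-0.1],
    [0,0,0]
  ],
  "turn": [0,0,0,0,0]
}}

```text
time: 17.0
ee_pos: [0.5535, -0.0707, 0.0675]
eef_rot: [0.024, 1.0, 0.0, -0.0]
ft_force: [0.2, 0.7, -0.4]
width: 0.0335
grip_force: 24.9
```

Call:
{"method": "step_arm", "body": {
  "delta_pos": [
    [0,0,-0.08],
    [0,0,0]
  ],
  "turn": [0,0]
}}

```text
time: 17.2
ee_pos: [0.5536, -0.0707, 0.0657]
eef_rot: [0.024, 1.0, 0.0, -0.0]
ft_force: [-0.1, 0.5, -0.9]
width: 0.034
grip_force: 24.9
```

Call:
{"method": "step_arm", "body": {
  "delta_pos": [
    [0,0,-0.08],
    [0,0,0]
  ],
  "turn": [0,0]
}}

```text
time: 17.4
ee_pos: [0.5536, -0.0707, 0.0636]
eef_rot: [0.024, 1.0, 0.0, -0.0]
ft_force: [-0.4, 0.5, -1.9]
width: 0.0338
grip_force: 24.9
```

Call:
{"method": "step_arm", "body": {
  "delta_pos": [
    [0,0,-0.06],
    [0,0,0]
  ],
  "turn": [0,0]
}}

```text
time: 17.6
ee_pos: [0.5536, -0.0708, 0.0621]
eef_rot: [0.024, 1.0, 0.0, -0.0]
ft_force: [-0.1, -0.8, -2.4]
width: 0.034
grip_force: 24.9
```

Call:
{"method": "step_arm", "body": {
  "delta_pos": [
    [0,0,-0.06],
    [0,0,0]
  ],
  "turn": [0,0]
}}

```text
time: 17.8
ee_pos: [0.5541, -0.0708, 0.0612]
eef_rot: [0.024, 1.0, 0.0, 0.0]
ft_force: [1.5, 0.1, 1.8]
width: 0.0337
grip_force: 24.9
```

Contact has begun with a slight +x push from a rib. I'll follow it by 1 mm while easing down.

Call:
{"method": "step_arm", "body": {
  "delta_pos": [
    [0.04,0,-0.04],
    [0,0,0]
  ],
  "turn": [0,0]
}}

```text
time: 18.0
ee_pos: [0.556, -0.0709, 0.0611]
eef_rot: [0.024, 1.0, 0.0, 0.001]
ft_force: [-0.1, 1.5, 9.8]
width: 0.034
grip_force: 24.9
```

Call:
{"method": "step_arm", "body": {
  "delta_pos": [
    [0,0,-0.04],
    [0,0,0]
  ],
  "turn": [0,0]
}}

```text
time: 18.2
ee_pos: [0.5568, -0.0709, 0.061]
eef_rot: [0.024, 1.0, 0.0, 0.002]
ft_force: [-1.6, 0.6, 16.3]
width: 0.0337
grip_force: 25.0
```

Call:
{"method": "step_arm", "body": {
  "delta_pos": [
    [0,0,0.06],
    [0,0,0]
  ],
  "turn": [0,0]
}}

```text
time: 18.4
ee_pos: [0.5554, -0.0708, 0.0611]
eef_rot: [0.024, 1.0, 0.0, 0.001]
ft_force: [-0.6, 0.8, 7.8]
width: 0.0337
grip_force: 24.9
```

```bash
python3 - <<'E'
from h import *
import pickle
d=camera("side"); pickle.dump(d,open("4.pkl","wb")); S=pts(d); hsv=cv2.cvtColor(d["image"],cv2.COLOR_RGB2HSV)
m=(abs(S[...,0]-.52)<.012)&(abs(S[...,1]+.07)<.025)&(S[...,2]>.055)
g=m&(hsv[...,0]>45)&(hsv[...,0]<80)&(hsv[...,1]>110)
print(g.sum(),S[g].mean(0).round(4),np.percentile(S[g][:,2],[5,50,95]).round(4))
save(d,"s4.png",(222,190,297,246),10)
E
```

```text
18 [ 0.5199 -0.0703  0.0628] [0.0591 0.0633 0.0672]
```

View pics/s4.png

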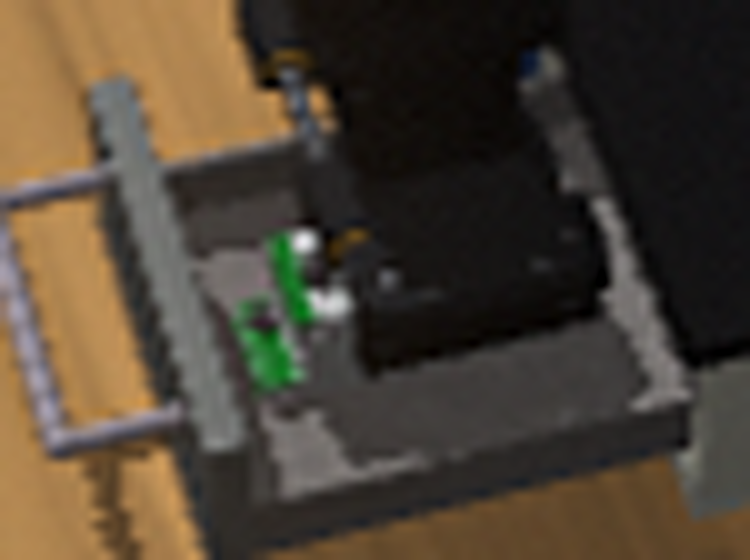

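The crop shows the cap on the lower half with the green ends together at (290,275) and (265,345). The lug top at z = 0.063 means the underside is at 0.050, so it is seated. Relieving the pressure, then releasing.

Call:
{"method": "step_arm", "body": {
  "delta_pos": [
    [0,0,0.05],
    [0,0,0]
  ],
  "turn": [0,0]
}}

```text
time: 18.65
ee_pos: [0.5548, -0.0708, 0.0615]
eef_rot: [0.024, 1.0, -0.0, 0.0]
ft_force: [2.2, -0.8, -1.5]
width: 0.0337
grip_force: 24.9
```

Call:
{"method": "step_arm", "body": {
  "delta_pos": [
    [0,0,0],
    [0,0,0],
    [0,0,0],
    [0,0,0],
    [0,0,0],
    [0,0,0]
  ],
  "turn": [0,0,0,0,0,0],
  "grip": 0
}}

```text
time: 19.25
ee_pos: [0.5546, -0.0708, 0.0616]
eef_rot: [0.024, 1.0, 0.0, -0.0]
ft_force: [-0.4, -0.8, 0.2]
width: 0.0738
grip_force: 0.0
```

Call:
{"method": "step_arm", "body": {
  "delta_pos": [
    [0,0,0.3],
    [0,0,0.6],
    [0,0,0.9],
    [0,0,0.9],
    [0,0,0.9],
    [0,0,0.9],
    [-0.3,-0.9,0.3],
    [-0.3,-0.9,0],
    [-0.3,-0.9,0],
    [-0.3,-0.9,0],
    [-0.3,-0.9,0],
    [-0.3,-0.9,0]
  ],
  "turn": [0,0,0,0,0,0,0,0,0,0,0,0]
}}

```text
time: 20.45
ee_pos: [0.5095, -0.2068, 0.1831]
eef_rot: [0.024, 1.0, 0.0, 0.001]
ft_force: [-0.1, -0.9, -0.1]
width: 0.087
grip_force: 0.0
```

Call:
{"method": "step_arm", "body": {
  "delta_pos": [
    [-0.3,-0.9,0],
    [-0.3,-0.9,0],
    [-0.3,-0.9,0],
    [0,0,0],
    [0,0,0]
  ],
  "turn": [0,0,0,0,0]
}}

```text
time: 20.95
ee_pos: [0.4872, -0.2736, 0.1826]
eef_rot: [0.025, 1.0, 0.0, 0.001]
ft_force: [0.4, 0.2, -0.3]
width: 0.0869
grip_force: 0.0
```

```bash
python3 - <<'E'
from h import *
import pickle
c=camera("top"); d=camera("side"); pickle.dump((c,d),open("5.pkl","wb"))
S=pts(d); T=pts(c)
def rect(P,lo,hi,n):
    m=(abs(P[...,0]-.555)<.05)&(abs(P[...,1]+.07)<.03)&(P[...,2]>lo)&(P[...,2]<hi)
    r=cv2.minAreaRect((P[m][:,:2]*1000).astype(np.float32)); print(n,m.sum(),np.round(r[0],1),np.round(r[1],1),round(r[2],1),np.median(P[m][:,2]).round(4))
rect(T,.075,.1,"top raised");rect(S,.08,.1,"side raised");rect(T,.055,.1,"top all")
A=cv2.resize(c["image"][165:250,230:310],None,fx=5,fy=5,interpolation=cv2.INTER_CUBIC)
B=cv2.resize(d["image"][180:250,220:298],None,fx=5,fy=5,interpolation=cv2.INTER_CUBIC)
B=np.pad(B,((0,A.shape[0]-B.shape[0]),(0,0),(0,0)))
cv2.imwrite("pics/f5.png",np.hstack([A,B])[...,::-1])
print(read_state()["ee_pos"],read_state()["time"])
E
```

```text
top raised 212 [555.3 -70.7] [34.1 42.3] 87.9 0.085
side raised 0 [0. 0.] [0. 0.] 0.0 nan
top all 381 [555.1 -71.1] [34.6 77.6] 86.5 0.0822
[ 0.48774631 -0.27232457  0.1821104 ] 21.05
  return _methods._mean(a, axis=axis, dtype=dtype,
  ret = ret.dtype.type(ret / rcount)
```

View pics/f5.png

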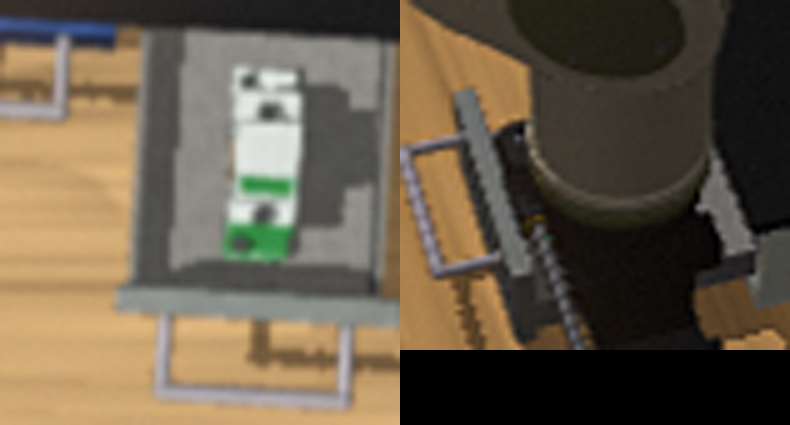

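The left half of the picture shows the cap seated squarely, green ends together at (260,240). Its top is at z = 0.085 (50 + 35) and its centre is within 1 mm of the seat. Last check is the drawer openings, then I'll hand in.

```bash
python3 - <<'E'
from h import *
import pickle
c,_=pickle.load(open("5.pkl","rb")); C,_=pickle.load(open("2.pkl","rb"))
q=lambda u,v:ray(C,190+(u+.5)/4-.5,140+(v+.5)/4-.5,.079)[:2]
a=q(136,187); b=ray(c,230+255/5-.4,165+395/5-.4,.079)[:2]
X=np.array([.9988,-.0489]); o=np.array([.755,-.0035])
A,B=[-.175-(p-o)@X for p in (a,b)]
print("openings",A,B)
if abs(A)<.004 and .135<B<.152: print(close_job())
E
```

```text
openings 0.001519017141668716 0.14328280022955397
the job is handed in; nothing more can be done
None
```

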